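# Fit the lamp plug and hold a sight-glass cell in the light gauge

### The job

Make the light gauge ready by seating the loose lamp plug fully home in the round pocket on top of the lamp head, flange up and spigot down, and let go of it. Then lift the glass sight cell out of its wooden holder with the fingers on its two narrow frosted faces only, never on the clear ones, and finish while still holding it upright and still in the gauge's light path: about midway between the two lenses, clear faces square to the light, the line between the lenses passing through about the middle of the lower half of the clear glass, and touching nothing but the fingers. Leave the spool, brick, spray can and wrench where they are.

Things in the scene. Friction and masses are not known exactly. Their poses are not given: they have to be found in the camera images.
- gauge: fixed grey light gauge (mm). Origin: on the bench under the middle of the light path; x from lamp head to receiver, z up. Base plate x -140 to 110, 80 wide, 12 high. Lamp head 70 x 70, centre x -100, top at 100, pocket in its top. Receiver 40 x 60, centre x 85, top at 110. Gap x -65 to 65, open above and at both sides. Lenses in black bezels (26 across, 4 proud) on the inner faces, height 75
- lamp_pocket (a point): centre of the mouth of the round pocket in the lamp head's flat top, at height 100 mm over the bench; pocket 33 mm in diameter with a 2 mm chamfer, 28 mm deep; axes as the gauge
- beam_middle (a point): midpoint of the light path, halfway between the two lenses, at height 75 mm over the bench; the light runs along its x axis, which is the gauge's x
- lamp_plug: loose lamp plug (sizes in mm), 120 g, standing on the bench on its spigot. Origin: centre of the spigot's lower end; z up its axis. Brass spigot 30 in diameter, 0 to 20 up; aluminium flange 46 in diameter, 20 to 28 up; black grip knob 22 in diameter, 28 to 50 up. Seated, the flange lies on the lamp head's top, origin 20 below the pocket mouth
- holder: wooden holder block (sizes in mm), fixed to the bench, 60 (x) x 70 (y) x 22 high, origin at the centre of its underside; a rectangular pocket 19 (x) x 33 (y), open at the top, with its floor 6 above the bench, in which the cell stands upright
- cell: loose glass sight cell (sizes in mm), 70 g, upright in the holder, lowest 16 in its pocket, turned as the holder is. Origin: centre of its underside; z up. 16 (x) x 30 (y) x 70 high: glass 0 to 64 up, black cap 14 x 27 on top. Wide faces, at x -8 and +8, are clear; narrow faces, at y -15 and +15, are frosted. Grip across y, 30 wide
- cell_clear: the clear wide glass faces of the cell (at x = -8 and +8, 24 wide, 64 high, mm); same origin and axes as the cell; fingers must not touch them
- cell_frosted: the frosted narrow glass faces of the cell (at y = -15 and +15, 16 wide, 64 high, mm, whitish); same origin and axes as the cell; the fingers go here
- spool: bystander: black solder spool standing on end, 64 mm in diameter, 40 mm high, origin under its centre
- brick: bystander: grey hearth brick 110 x 70 x 50 mm high, origin under its centre
- spray_can: bystander: red spray can 56 mm in diameter, 160 mm high, origin under its centre
- wrench: bystander: steel wrench 160 mm long lying on the bench beyond the work, origin under its middle
Mind the look-alikes: they are no part of the job. What is meant by the cell is not red, and is the smaller of those in its own colour.

How it is judged (in metres and radians):
On the way, in this order (a step that is already met when the one before it is completed fails the run):
1. the lamp plug sits home in the lamp head's pocket, flange up, and is let go (horizontal distance between lamp_plug and lamp_pocket below 0.004 m and z of lamp_plug in the frame of lamp_pocket below -0.018 m and angle between lamp_plug's own z axis and vertical below 0.08 rad and contact force between lamp_plug and the fingers below 0.1 N), for 0.3 s.
2. the cell is lifted clear of the holder by its frosted faces (contact force between cell_frosted and the fingers above 2 N and height (world z) of cell above 0.03 m and contact force between cell and holder below 0.05 N), for 0.2 s.
At the end, for the whole second after the job is handed in: Plug home (4 mm, 0.08 rad) and released; fingers hold the cell by its frosted faces (>2 N), upright and square within 0.12 rad, still, clear of the gauge; path middle within 20 mm along the light, 7 mm across, and 5 to 34 mm above the cell's underside (all of step 1 and contact force between cell_frosted and the fingers above 2 N and x of beam_middle in the frame of cell between -0.02 and 0.02 m and y of beam_middle in the frame of cell between -0.007 and 0.007 m and z of beam_middle in the frame of cell between 0.005 and 0.034 m and angle between the x axis of cell and the x axis of gauge, either way round below 0.12 rad and angle between cell's own z axis and vertical below 0.12 rad and contact force between cell and gauge below 0.05 N and linear speed of cell below 0.02 m/s); the arm keeps its last pose, push and grip.
It fails at once if the fingers touch a clear face of the cell (contact force between cell_clear and the fingers above 0.3 N).
It fails at once if a bystander is moved by more than 20 mm (distance of any of spool, brick, spray_can, wrench from where it was at the start of the episode above 0.02 m).
It also fails if it takes over 59 s, if anything falls off the work surface, if the arm or the gripper's body presses on something with over 40 N, if the wrist force passes 120 N, or if a joint passes its speed limit or range.

### The arm

A 6-joint arm with a two-finger parallel gripper is mounted at the origin on the work surface. World frame = base frame: x ahead of the robot, y to its left, z up, the work surface at z = 0. Lengths are in mm, angles in rad, forces in N, time in s.
With the tool pointing down it reaches from about 325 to 900 mm from the base axis. Payload 3.5 kg.
Tool frame: the origin (TCP) lies at the very end of the fingers, on their centre line; the grasp point (between the pads) lies 19 mm behind it; z points along the fingers, y is the line along which they close (so a half turn about z gives the same grasp; the last joint's range is limited). The gripper opens to 85 mm and grips with 20 to 120 N. Pads are 22 mm wide; open, the fingers measure 114 mm over their backs; the gripper's body (76 mm by 85 mm) begins 54 mm behind the grasp point. The pads swing forward as they close: fully open they stand 13 mm farther back than shut.
Start: joints at [1.059, 0.276, -0.026, 1.268, 0, 1.467], TCP at [248.449, 573.494, 231.313] pointing down, gripper open.
Joint ranges: [-3.12, 3.12], [-0.85, 1.88], [-1.08, 1.24], [-1.95, 2.15], [-1.57, 1.53], [-3.14, 3.14]. Speed limits (rad/s): [2.57, 2.57, 3.14, 3.14, 3.14, 3.14].

### API

Orientations are given as a unit quaternion [w, x, y, z].
In Python, from bench import robot, grab_frame, camera_params gives the robot as it stands.
- The arm moves only by the tool apply_moves, never from a script. Its argument "plan" is text: rows parted by semicolons, each of 7 numbers parted by spaces: the shift along the tool's x, y, z in mm, then the turn, a rotation vector about the tool's x, y, z in rad, then the finger opening in mm, from 0 to 85.4. In form: dx dy dz wx wy wz hand; .... A call has 1 to 20 rows; each row shifts and turns the commanded pose from where the row before left it, along the tool's axes as they then stand; what a row does not reach is not made up. A row lasts 1/10 s, in which the tool goes at most 50 mm and 8.59 degrees, less where a joint would pass 70% of its speed; a pose out of reach is approached as far as the arm can. A call is refused whole if a number of a shift passes 50 or a number of a turn 0.15, either way. A call with a gripper value outside its range is refused whole. The fingers move at their own pace and stop on an object; "squeeze" is the grip in N (left out, the last holds). Time passes only in rows, so rows that do not move let the fingers close. It gives the time, the measured TCP pose, the force, the opening and the grip force at its end, in the units of the state.
- robot.observe(): the state, without advancing time (a new reading comes with each control period).
- grab_frame(name): name is "scene" or "top" or "wrist"; returns the picture (400x640x3 uint8, blue, green, red); there is no depth.
- camera_params(name): a dict with "vfov" (degrees; the focal length in pixels is half the picture's height over the tangent of half this angle, whatever the lens; pixels are square), "cx", "cy" (the principal point, pixels), "xyz" and "orientation" of the camera in the world. Camera axes: x right, y up, looking along -z (the intrinsics and any distortion apply to the point x, -y, -z); pixel columns grow to the right and rows downward; lengths in mm; the calibration is good to about 2 mm. A picture is of the moment at which its call begins: read the wrist's pose just before it. camera_params takes no time and is no camera call; for the wrist camera it gives the pose at the moment of the call.
- robot.finish_job(): hands the job in; it is judged then, once.
The state is a dict: "time_s": time; "q": joint angles; "dq": joint speeds; "joint_efforts": joint torques, N m; "position": TCP position; "ee_rot": TCP orientation; "force": force on the tool from outside, world axes, zero at the start; "torque": the same for the moment, N m; "finger_gap": finger opening in mm; "grip_force": force on a finger pad.
Only numpy, scipy, OpenCV 4.12 (cv2) and the standard library are available. Lean on these libraries where they do the work, as an engineer would, in place of code of your own. Each camera call takes 0.05 s, during which the arm holds its last target. There are 200 camera calls.

## Working session

There is one attempt and no reset: what is moved stays moved. The work goes in short steps, Python scripts to look and compute and a tool call to move; the robot and the scene stay as the last step left them, time stands still between calls to the robot, and variables do not carry over. Pictures are saved under pics/ and viewed, at most 10 in all, crops included, and the job is handed in when it is done.

Besides the shell and the picture viewer there is one more tool, called by a JSON object that holds its "name" and its "arguments". apply_moves: Moves the arm, as the interface text tells. Its arguments: {"type":"object","properties":{"plan":{"type":"string"},"squeeze":{"type":"number"}},"required":["plan"]}

```bash
mkdir -p pics; python3 - <<'E'
from bench import robot, grab_frame, camera_params
import cv2
for n in("scene","top","wrist"):
    print(n,camera_params(n)); cv2.imwrite(f"pics/{n}0.png",grab_frame(n))
print(robot.observe())
E
```

```text
scene {'vfov': 57.18219027857871, 'cx': 321.3080327459975, 'cy': 193.12860897227912, 'xyz': array([1036.91622131, -465.5278215 ,  695.66518162]), 'orientation': array([0.84316976, 0.37148785, 0.16316878, 0.35275698])}
top {'vfov': 46.2597547884033, 'cx': 316.2001416433609, 'cy': 201.86191402606968, 'xyz': array([ 314.81647917,   13.15452818, 1174.92723263]), 'orientation': array([-0.65986473, -0.07987018,  0.08396478,  0.74239424])}
wrist {'vfov': 61.596369940975386, 'cx': 318.07110806894747, 'cy': 201.18318001438453, 'xyz': array([176.76923606, 605.61733216, 372.79141359]), 'orientation': array([ 0.82548937, -0.132205  , -0.08555843,  0.54200451])}
{'time_s': 0.15, 'q': array([ 1.05860793e+00,  2.76989056e-01, -2.75419223e-02,  1.26802472e+00,
        4.60415422e-05,  1.46736748e+00]), 'dq': array([ 4.80783226e-05, -3.69958945e-03,  2.48492327e-03, -2.15113619e-03,
        3.48178930e-04,  3.61126936e-04]), 'joint_efforts': array([ 7.66767826e-04, -4.46058726e+01,  2.95638424e+01,  1.05162055e-02,
       -9.78943467e-05,  4.83934215e-06]), 'position': array([248.13360472, 572.97096258, 230.40875827]), 'ee_rot': array([-2.88457492e-04,  2.02959823e-01,  9.79186671e-01, -8.31363978e-04]), 'force': array([0.1479641 , 0.23333927, 0.50954433]), 'torque': array([0.06236127, 0.01481212, 0.01614646]), 'grip_force': 0.0, 'finger_gap': 85.27372719544333}
```

View pics/top0.png

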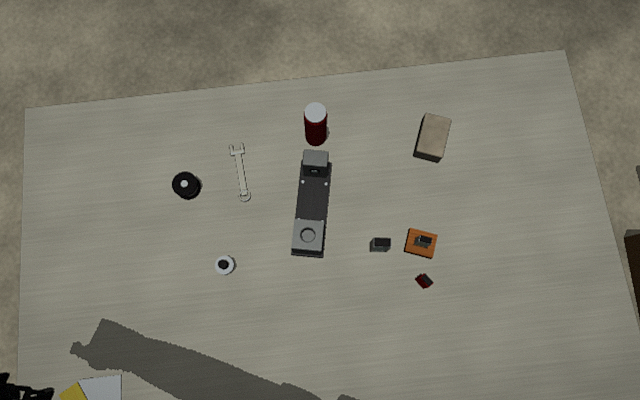

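View pics/scene0.png

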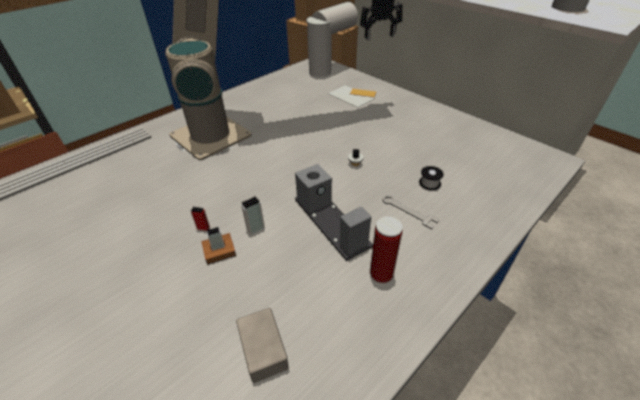

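The top view shows the plug at about (225,265), the lamp head pocket at (308,235), the receiver at (315,160), and the holder with the cell at (421,243). The look-alikes are at (380,244), a bigger clear one, and (424,281), a red one. The scene view agrees.

```bash
cat > h.py <<'E'
import numpy as np, cv2
from scipy.spatial.transform import Rotation as R
from bench import robot, grab_frame, camera_params
def rot(q): return R.from_quat(np.r_[q[1:],q[0]])
def ray(p,uv):
    f=200/np.tan(np.radians(p['vfov']/2)); uv=np.atleast_2d(uv).astype(float)
    d=np.c_[(uv[:,0]-p['cx'])/f,-(uv[:,1]-p['cy'])/f,-np.ones(len(uv))]
    return rot(p['orientation']).apply(d)
def plane(p,uv,z):
    d=ray(p,uv); c=np.array(p['xyz']); return c+d*((z-c[2])/d[:,2])[:,None]
def proj(p,X):
    f=200/np.tan(np.radians(p['vfov']/2)); c=rot(p['orientation']).inv().apply(np.atleast_2d(X)-p['xyz'])
    return np.c_[p['cx']-f*c[:,0]/c[:,2],p['cy']+f*c[:,1]/c[:,2]]
def tool(v): # world vec -> tool axes
    return rot(robot.observe()['ee_rot']).inv().apply(v)
E
python3 - <<'E'
from h import *
np.set_printoptions(precision=1,suppress=True)
p=camera_params('top'); s=camera_params('scene')
for n,uv,z in [('plug knob top',(224.5,264),50),('pocket',(308,235),100),('receiver top',(315.5,157),110),('holder',(421.5,242),22),('cell top',(426,240),76),('decoy',(381,242),80),('red',(425,281),70),('can',(315.5,111),160),('spool',(186,184),40),('brick',(434,136),50)]:
    X=plane(p,uv,z); print(n,X[0],np.hypot(*X[0,:2]),proj(s,X)[0])
im=cv2.imread('pics/top0.png'); cv2.imwrite('pics/c1.png',cv2.resize(im[130:300,200:460],None,fx=3,fy=3,interpolation=cv2.INTER_CUBIC))
E
```

```text
plug knob top [454. 227.  50.] 507.5525146706941 [353.8 151. ]
pocket [492.  20. 100.] 492.3822803262725 [311.6 174.8]
receiver top [675.5 -19.1 110. ] 675.8137151214671 [355.1 216.1]
holder [ 454.4 -256.7   22. ] 521.8379561682831 [216.8 245.5]
cell top [ 451.3 -255.4   76. ] 518.5099531901062 [211.8 229.2]
decoy [ 458.5 -148.6   80. ] 482.0057149955728 [251.4 206.4]
red [ 357.3 -238.2   70. ] 429.4378186020169 [197.8 207. ]
can [770.8 -30.7 160. ] 771.3654998067615 [388.5 225.8]
spool [667.1 311.   40. ] 735.999618562225 [429.9 172.6]
brick [ 715.8 -327.3   50. ] 787.0915655497744 [258.  334.8]
```

View pics/c1.png

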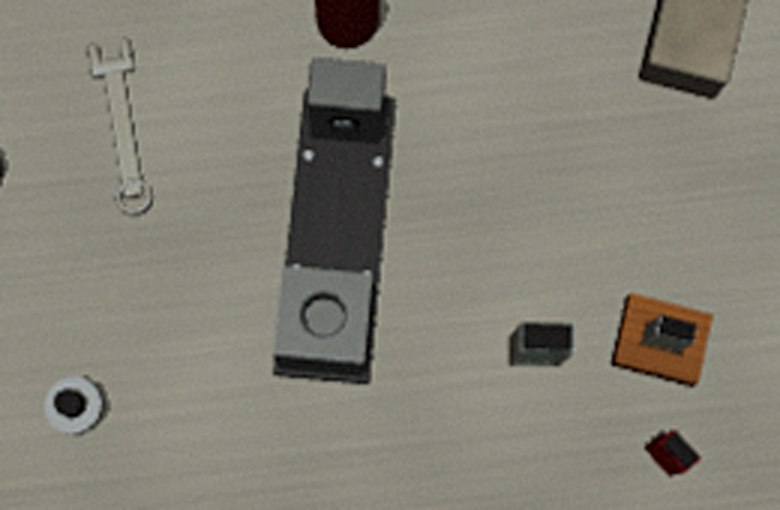

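```bash
python3 - <<'E'
from h import *
np.set_printoptions(precision=2,suppress=True)
p=camera_params('top'); s=camera_params('scene')
im=cv2.imread('pics/top0.png'); hsv=cv2.cvtColor(im,cv2.COLOR_BGR2HSV)
m=((hsv[...,0]<22)&(hsv[...,1]>130)&(hsv[...,2]>70)).astype(np.uint8); m[:,:395]=0;m[:220]=0;m[265:]=0;m[:,445:]=0
m=cv2.morphologyEx(m,cv2.MORPH_OPEN,np.ones((2,2)))
pts=np.argwhere(m)[:,::-1]; X=plane(p,pts,22)[:,:2].astype(np.float32)
print('holder',cv2.minAreaRect(X))
g=plane(p,np.array([[293.,219],[323.5,220.5],[321,249],[291.7,247.3]]),100); print('lamp top corners',g)
o=robot.observe(); d=np.array([454,227,200])-o['position']; print(tool(d), rot(o['ee_rot']).as_matrix())
w=camera_params('wrist'); off=rot(o['ee_rot']).inv().apply(w['xyz']-o['position']); print('cam off tool',off)
w2=dict(w); w2['xyz']=w['xyz']+d; print(proj(w2,[[454,227,50],[492,20,100]]))
E
```

```text
holder ((450.68524169921875, -256.5091247558594), (68.40819549560547, 58.96045684814453), 68.13350677490234)
lamp top corners [[533.7   50.58 100.  ]
 [521.74 -19.85 100.  ]
 [456.06  -6.11 100.  ]
 [467.9   60.55 100.  ]]
[-326.43 -235.59   30.75] [[-0.92  0.4  -0.  ]
 [ 0.4   0.92 -0.  ]
 [ 0.   -0.   -1.  ]]
cam off tool [  78.49    1.4  -142.51]
[[316.85 182.96]
 [115.61 328.23]]
```

{"name": "apply_moves", "arguments": {"plan": "-15 -11 1 0 0 0 85;-30 -22 3 0 0 0 85;-36 -26 4 0 0 0 85;-36 -26 4 0 0 0 85;-36 -26 4 0 0 0 85;-36 -26 4 0 0 0 85;-36 -26 4 0 0 0 85;-36 -26 4 0 0 0 85;-30 -22 3 0 0 0 85;-23 -16 0 0 0 0 85;-15 -9 0 0 0 0 85;-7 0 0 0 0 0 85;0 0 0 0 0 0 85;0 0 0 0 0 0 85"}}

```text
time_s: 1.55
position: [462.5, 223.6, 200.2]
ee_rot: [-0.0, 0.203, 0.979, -0.0]
force: [0.7, -0.4, -0.2]
finger_gap: 85.2
grip_force: 0.0
```

```bash
python3 - <<'E'
from h import *
np.set_printoptions(precision=2,suppress=True)
o=robot.observe(); w=camera_params('wrist'); im=grab_frame('wrist'); cv2.imwrite('pics/w1.png',im)
print(o['position'],o['ee_rot'],o['q'],o['time_s'],proj(w,[[454,227,50],[492,20,100]]),w)
E
```

```text
[462.5  223.61 200.21] [-0.    0.2   0.98 -0.  ] [ 0.32  0.1  -0.31  1.16  0.    0.73] 1.55 [[316.24 173.1 ]
 [112.97 319.49]] {'vfov': 61.596369940975386, 'cx': 318.07110806894747, 'cy': 201.18318001438453, 'xyz': array([391.1 , 256.07, 342.78]), 'orientation': array([ 0.83, -0.13, -0.09,  0.54])}
```

View pics/w1.png

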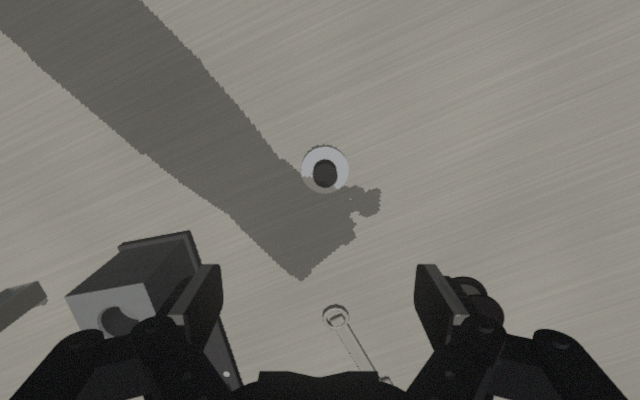

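The wrist view shows the plug's knob at about (325,173), its flange centre at (325,169) and the pocket at (120,320). All sit a few pixels right of where I predicted, so I'll measure again from the wrist.

```bash
python3 - <<'E'
from h import *
np.set_printoptions(precision=2,suppress=True)
w=camera_params('wrist'); t=camera_params('top'); s=camera_params('scene')
def dark(im,x0,x1,y0,y1,thr):
    g=cv2.cvtColor(im,cv2.COLOR_BGR2GRAY)[y0:y1,x0:x1]; m=(g<thr).astype(np.uint8)
    n,l,st,c=cv2.connectedComponentsWithStats(m); k=1+np.argmax(st[1:,4]); return c[k]+[x0,y0],st[k]
W=cv2.imread('pics/w1.png');T=cv2.imread('pics/top0.png')
a,st=dark(W,305,346,150,195,70);print('wrist knob',a,st)
b,st2=dark(T,215,236,255,275,70);print('top knob',b,st2)
print(plane(w,a,46),plane(t,b,46))
print('pocket wrist',plane(w,[120,320],100))
# two-view
A=[];B=[]
for p,uv in((w,a),(t,b)):
    d=ray(p,uv)[0];d/=np.linalg.norm(d);P=np.eye(3)-np.outer(d,d);A.append(P);B.append(P@p['xyz'])
print(np.linalg.lstsq(np.vstack(A),np.hstack(B),rcond=None)[0])
g=cv2.cvtColor(W,cv2.COLOR_BGR2GRAY)
# flange outline
m=(g[140:205,290:360]>150).astype(np.uint8); print('bright',cv2.boundingRect(m),m.sum())
E
```

```text
wrist knob [324.55 173.21] [  9  10  23  28 512]
top knob [222.89 263.91] [ 3  5 11  9 76]
[[457.78 233.71  46.  ]] [[455.12 231.6   46.  ]]
pocket wrist [[494.82  25.5  100.  ]]
[457.07 232.91  42.37]
bright (11, 0, 59, 49) 873
```

{"name": "apply_moves", "arguments": {"plan": "2 2 20 0 0 0 85;3 2 25 0 0 0 85;3 2 25 0 0 0 85;0 1 15 0 0 0 85;0 0 5 0 0 0 85;0 0 0 0 0 0 85;0 0 0 0 0 0 85"}}

```text
time_s: 2.3
position: [458.9, 233.6, 111.2]
ee_rot: [0.001, 0.203, 0.979, 0.0]
force: [0.2, -0.8, -0.2]
finger_gap: 85.3
grip_force: 0.0
```

```bash
python3 - <<'E'
from h import *
np.set_printoptions(precision=2,suppress=True)
w=camera_params('wrist');o=robot.observe(); im=grab_frame('wrist'); cv2.imwrite('pics/w2.png',im)
print(o['position'],o['time_s'],proj(w,[[457,233,50],[457,233,28]]))
np.save('w2.npy',w,allow_pickle=True)
E
```

```text
[458.88 233.58 111.2 ] 2.3 [[313.92 216.2 ]
 [314.25 205.22]]
```

View pics/w2.png

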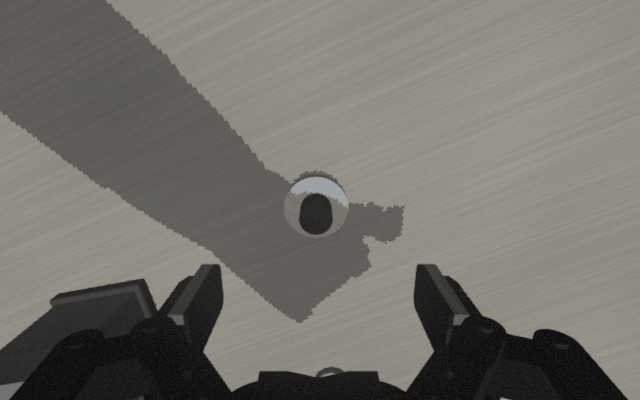

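The wrist view shows the knob top centred at about (316,219.5) and the flange at about (316.5,207), nearly centred between the fingers.

```bash
python3 - <<'E'
from h import *
np.set_printoptions(precision=2,suppress=True)
w=np.load('w2.npy',allow_pickle=True).item(); im=cv2.imread('pics/w2.png'); g=cv2.GaussianBlur(cv2.cvtColor(im,cv2.COLOR_BGR2GRAY),(3,3),0)
m=(g[185:245,290:343]<60).astype(np.uint8)
x,y,ww,h=cv2.boundingRect(m); x+=290;y+=185; print(x,y,ww,h)
c=np.array([x+(ww-1)/2,y+h-.5-ww/2+.0]); print(c)
X=plane(w,c,50)[0]; print('knob',X,'flange',plane(w,[316.5,207],28)[0])
o=robot.observe();print(tool(np.r_[X[:2],30]-o['position']))
E
```

```text
300 194 32 40
[315.5 217.5]
knob [458.23 233.58  50.  ] flange [458.86 233.93  28.  ]
[ 1.04 -0.47 81.47]
```

{"name": "apply_moves", "arguments": {"plan": "0 0 15 0 0 0 85;0 0 20 0 0 0 85;0 0 20 0 0 0 85;0 0 15 0 0 0 85;0 0 8 0 0 0 85;0 0 2 0 0 0 85;0 0 0 0 0 0 50;0 0 0 0 0 0 15;0 0 0 0 0 0 15;0 0 0 0 0 0 15;0 0 0 0 0 0 15;0 0 0 0 0 0 15;0 0 0 0 0 0 15;0 0 0 0 0 0 15", "squeeze": 40}}

```text
time_s: 3.75
position: [458.9, 233.1, 30.9]
ee_rot: [0.0, 0.203, 0.979, 0.0]
force: [-0.3, 0.4, 6.2]
finger_gap: 20.4
grip_force: 39.2
```

{"name": "apply_moves", "arguments": {"plan": "0 0 -10 0 0 0 15;0 0 -20 0 0 0 15;0 0 -35 0 0 0 15;-5 -8 -40 0 0 0 15;-15 -25 -35 0 0 0 15;-20 -30 -30 0 0 0 15;-25 -35 -20 0 0 0 15;-25 -35 -15 0 0 0 15;-15 -25 -5 0 0 0 15;-8 -15 0 0 0 0 15;-2 -5 0 0 0 0 15;0 0 0 0 0 0 15;0 0 0 0 0 0 15;0 0 0 0 0 0 15"}}

```text
time_s: 5.15
position: [492.7, 24.9, 240.0]
ee_rot: [-0.0, 0.202, 0.979, 0.0]
force: [0.2, 0.8, -0.3]
finger_gap: 20.7
grip_force: 39.3
```

```bash
python3 - <<'E'
from h import *
np.set_printoptions(precision=2,suppress=True)
w=camera_params('wrist');o=robot.observe(); im=grab_frame('wrist'); cv2.imwrite('pics/w3.png',im)
print(o['position'],o['finger_gap'],proj(w,[[494,23,100]]))
np.save('w3.npy',w,allow_pickle=True)
E
```

```text
[492.72  24.93 239.98] 20.66200746808251 [[315.06 188.23]]
```

View pics/w3.png

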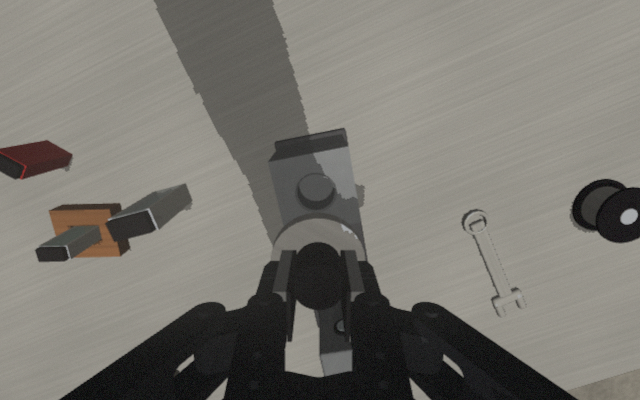

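The pocket is visible at about (317,190), with the held plug's flange in front of the fingers at about (319,250).

```bash
python3 - <<'E'
from h import *
np.set_printoptions(precision=2,suppress=True)
w=np.load('w3.npy',allow_pickle=True).item(); im=cv2.imread('pics/w3.png'); g=cv2.cvtColor(im,cv2.COLOR_BGR2GRAY)
c=cv2.resize(im[120:320,230:410],None,fx=3,fy=3,interpolation=cv2.INTER_CUBIC); cv2.imwrite('pics/c3.png',c)
for r in (176,182,190,198,204): print(r,g[r,292:342])
print(g[165:222,316])
E
```

```text
176 [ 84  84  87  83  84  83  85  85  84  81  83  82  69  66  72  75  81  81
  84  81  83  80  83  84  82  81  81  83  82  85  82  94  98  93  95  93
 112 125 127 125 127 125 124 130 130 127 129 131 129 131]
182 [ 84  83  84  83  83  80  68  70  77  82  82  81  83  84  82  82  81  82
  81  85  82  82  82  83  80  86  81  84  82  81  81  83  82  82  82  82
  82  83  82  89  92 102 117 126 127 126 127 126 126 126]
190 [ 83  83  83  76  66  61  46  54  69  81  83  81  82  81  84  80  80  80
  80  85  83  80  81  83  83  79  82  81  77  85  76  83  82  82  79  82
  84  82  82  76  63  53  60  73  96 120 128 128 127 126]
198 [82 82 84 81 74 73 66 54 51 52 49 50 49 58 62 70 75 77 81 82 82 81 79 83
 80 81 82 82 81 80 80 78 75 69 59 51 49 53 52 51 52 66 71 74 83 80 84 83
 84 85]
204 [84 83 85 80 82 82 82 75 68 70 59 55 51 51 52 47 52 52 50 52 54 56 51 50
 49 54 52 54 55 51 54 48 52 51 51 54 55 64 68 73 76 83 84 83 86 82 85 84
 84 80]
[ 84  83  86  84  85  85  86  79  69  75  82  82  83  83  86  84  83  80
  84  81  80  81  81  82  79  83  80  83  80  81  82  83  82  80  79  74
  55  48  51  49  47  51  48  47  53  67  76  69  70  67  67  70  70  96
 121 121 122]
```

View pics/c3.png

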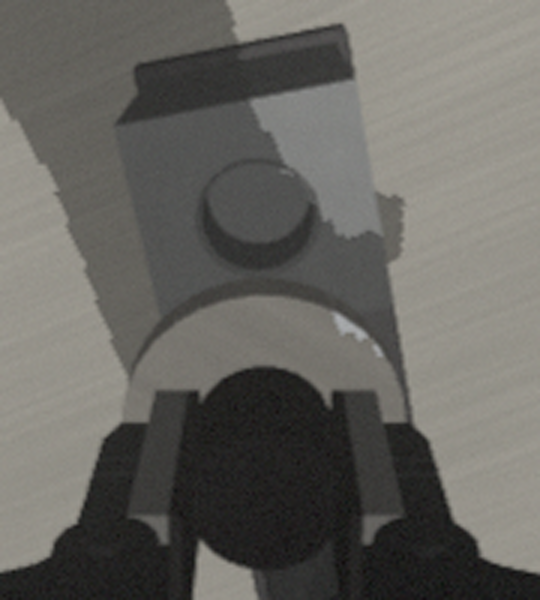

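```bash
python3 - <<'E'
from h import *
np.set_printoptions(precision=2,suppress=True)
w=np.load('w3.npy',allow_pickle=True).item(); o=robot.observe(); P=o['position'];Rt=rot(o['ee_rot'])
tl=lambda X:Rt.inv().apply(X-P)
X=plane(w,[316.2,191.3],100); print('pocket',X,tl(X))
print('mouth ends (37 mm?)',tl(plane(w,[[295.5,191],[336.5,191],[316,172],[316,210.5]],100)))
zf=P[2]-2.9
print('apex,left,right,tool',tl(plane(w,[[317.5,217.7],[271.5,258],[365.2,258]],zf)))
zk=P[2]+19.1
print('knob top bottom-edge/left/right',tl(plane(w,[[318.5,309.5]],zk)))
T=camera_params('top')
E
```

```text
pocket [[496.97  22.8  100.  ]] [[ -4.78  -0.29 140.  ]]
mouth ends (37 mm?) [[ -4.5  -18.45 140.  ]
 [ -4.52  17.51 140.  ]
 [ 12.54  -0.43 140.02]
 [-22.67  -0.51 139.99]]
apex,left,right,tool [[ 22.9    1.09   2.92]
 [  2.12 -21.13   2.9 ]
 [  2.1   24.1    2.9 ]]
knob top bottom-edge/left/right [[-11.14   1.53 -19.11]]
```

{"name": "apply_moves", "arguments": {"plan": "-15 0 10 0 0 0 15;-20 0 20 0 0 0 15;-15 0 25 0 0 0 15;0 0 25 0 0 0 15;0 0 15 0 0 0 15;0 0 7 0 0 0 15;0 0 0 0 0 0 15;0 0 0 0 0 0 15"}}

```text
time_s: 6.0
position: [539.6, 4.4, 139.1]
ee_rot: [0.001, 0.203, 0.979, 0.0]
force: [-0.5, 0.3, -0.2]
finger_gap: 20.3
grip_force: 39.3
```

```bash
python3 - <<'E'
from h import *
np.set_printoptions(precision=2,suppress=True)
w=camera_params('wrist');o=robot.observe(); im=grab_frame('wrist'); cv2.imwrite('pics/w4.png',im)
print(o['position'],o['finger_gap'],proj(w,[[497,21,100]]))
np.save('w4.npy',w,allow_pickle=True)
cv2.imwrite('pics/c4.png',cv2.resize(im[100:330,200:440],None,fx=2.5,fy=2.5,interpolation=cv2.INTER_CUBIC))
E
```

```text
[539.6    4.39 139.07] 20.336072737575726 [[312.46 154.62]]
```

View pics/c4.png

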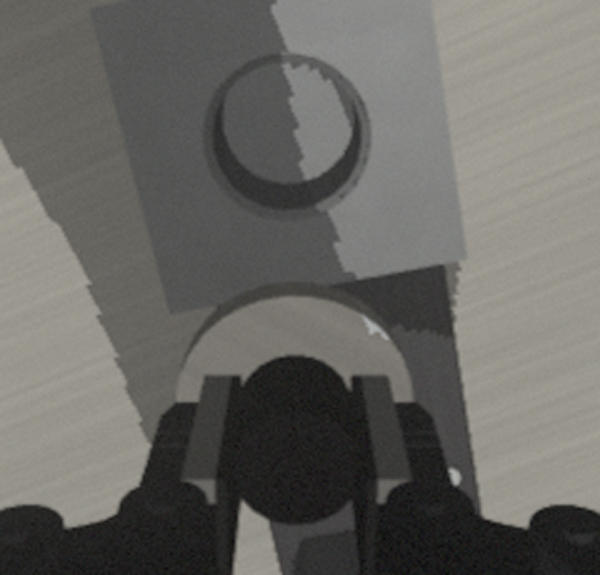

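The mouth's outer rim centres at about (314.3,154.1). The flange spans 270.5 to 364.5 in x, with its apex at row 218.

```bash
python3 - <<'E'
from h import *
np.set_printoptions(precision=2,suppress=True)
w=np.load('w4.npy',allow_pickle=True).item(); o=robot.observe(); P=o['position'];Rt=rot(o['ee_rot'])
tl=lambda X:Rt.inv().apply(X-P)
print('pocket',tl(plane(w,[314.3,154.1],100)))
print('mouth ends',tl(plane(w,[[280.9,154],[347.7,154],[314.3,120.5],[314.3,187.7]],100)))
print('flange',tl(plane(w,[[317.5,218.1],[270.5,258],[364.5,258]],P[2]-2.9)))
E
```

```text
pocket [[46.44 -0.71 39.4 ]]
mouth ends [[ 46.5  -18.89  39.38]
 [ 46.49  17.47  39.41]
 [ 64.28  -0.64  39.36]
 [ 27.44  -0.78  39.43]]
flange [[ 23.19   1.09   2.85]
 [  2.63 -21.55   2.88]
 [  2.62  23.7    2.91]]
```

{"name": "apply_moves", "arguments": {"plan": "10 0 0 0 0 0 15;15 -1 0 0 0 0 15;12 -1 0 0 0 0 15;7 0 0 0 0 0 15;2 0 0 0 0 0 15;0 0 0 0 0 0 15;0 0 4 0 0 0 15;0 0 3 0 0 0 15;0 0 3 0 0 0 15;0 0 3 0 0 0 15;0 0 0 0 0 0 15"}}

```text
time_s: 7.15
position: [496.0, 20.5, 124.7]
ee_rot: [-0.0, 0.203, 0.979, 0.0]
force: [1.0, -0.3, -1.0]
finger_gap: 20.1
grip_force: 39.3
```

{"name": "apply_moves", "arguments": {"plan": "0 0 3 0 0 0 15;0 0 3 0 0 0 15;0 0 3 0 0 0 15;0 0 3 0 0 0 15;0 0 1 0 0 0 15;0 0 1 0 0 0 15;0 0 0 0 0 0 15"}}

```text
time_s: 7.85
position: [496.0, 20.5, 111.3]
ee_rot: [-0.0, 0.203, 0.979, 0.0]
force: [0.0, 0.8, -1.6]
finger_gap: 20.4
grip_force: 39.4
```

{"name": "apply_moves", "arguments": {"plan": "0 0 1 0 0 0 15;0 0 1 0 0 0 15;0 0 0 0 0 0 15;0 0 0 0 0 0 15"}}

```text
time_s: 8.25
position: [496.2, 20.4, 111.0]
ee_rot: [0.0, 0.203, 0.979, -0.0]
force: [-4.1, -0.7, 9.7]
finger_gap: 20.1
grip_force: 40.1
```

{"name": "apply_moves", "arguments": {"plan": "0 0 0 0 0 0 25;0 0 0 0 0 0 40;0 0 0 0 0 0 60;0 0 0 0 0 0 70;0 0 -10 0 0 0 70;0 0 -25 0 0 0 75;0 0 -40 0 0 0 85;-20 0 -40 0 0 0 85;-20 0 -25 0 0 0 85;-10 0 -10 0 0 0 85;0 0 0 0 0 0 85;0 0 0 0 0 0 85"}}

```text
time_s: 9.45
position: [541.4, 0.7, 259.2]
ee_rot: [-0.0, 0.203, 0.979, 0.0]
force: [-1.1, -0.7, 0.6]
finger_gap: 85.1
grip_force: 0.0
```

```bash
python3 - <<'E'
from h import *
np.set_printoptions(precision=2,suppress=True)
w=camera_params('wrist');o=robot.observe(); im=grab_frame('wrist'); cv2.imwrite('pics/w5.png',im)
print(o['position'],o['finger_gap'],proj(w,[[496.5,20.5,130],[496.5,20.5,108],[454,-256,76]]))
np.save('w5.npy',w,allow_pickle=True)
E
```

```text
[541.39   0.74 259.16] 85.08926292553924 [[316.72 130.33]
 [316.82 127.52]
 [ 50.67 195.55]]
```

View pics/w5.png

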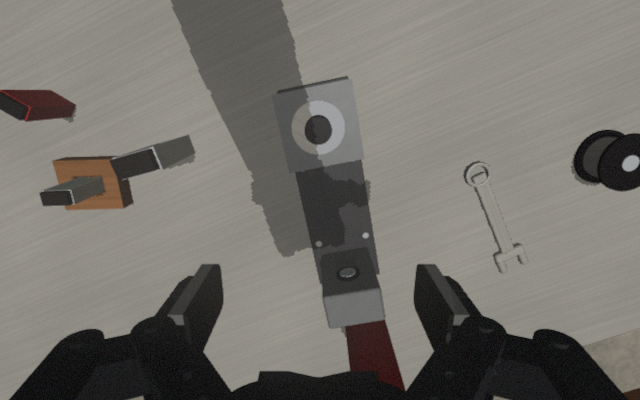

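The plug sits seated: knob at (317.5,129.5) and flange centre at (318,127), as predicted for the seated heights. The lamp head and receiver edges also give the gauge's yaw.

```bash
python3 - <<'E'
from h import *
np.set_printoptions(precision=2,suppress=True)
w=np.load('w5.npy',allow_pickle=True).item()
c=plane(w,[[274,93],[347,77.5],[361.5,160],[288,173]],100); print(c, c.mean(0), [np.linalg.norm(c[i]-c[i-1]) for i in range(4)])
for a,b in((0,3),(1,2)): d=c[b]-c[a]; print(np.degrees(np.arctan2(d[1],d[0])))
for a,b in((1,0),(2,3)): d=c[a]-c[b]; print('y/edge',np.degrees(np.arctan2(d[1],d[0])))
r=plane(w,[[324,294],[382,288],[384,319],[331,328]],110); print('recv',r,r.mean(0))
d=r.mean(0)-c.mean(0);print(np.degrees(np.arctan2(d[1],d[0])),np.hypot(*d[:2]))
o=robot.observe(); print('to cell',tool(np.array([454,-256,215])-o['position']))
w2=dict(w);w2['xyz']=w['xyz']+np.array([454,-256,215])-o['position'];print(proj(w2,[[454,-256,76],[454,-256,22]]))
E
```

```text
[[456.04  -1.9  100.  ]
 [469.34  60.08 100.  ]
 [539.98  45.87 100.  ]
 [524.35 -20.59 100.  ]] [497.43  20.86 100.  ] [np.float64(70.82516853637098), np.float64(63.386347318427454), np.float64(72.05280980413639), np.float64(68.27402566843895)]
-15.30491603901489
-11.3726103339853
y/edge 77.88488504697384
y/edge 76.76756491012974
recv [[649.87 -38.35 110.  ]
 [666.54  17.54 110.  ]
 [701.99   6.79 110.  ]
 [690.5  -47.77 110.  ]] [677.22 -15.45 110.  ]
-11.418419413564047 183.4244987328275
to cell [ -22.67 -270.18   43.48]
[[316.39 185.32]
 [316.65 171.33]]
```

{"name": "apply_moves", "arguments": {"plan": "-1 -12 0 0 0 0 85;-2 -25 2 0 0 0 85;-3 -38 6 0 0 0 85;-4 -42 8 0 0 0 85;-4 -42 8 0 0 0 85;-4 -42 8 0 0 0 85;-3 -35 8 0 0 0 85;-2 -22 4 0 0 0 85;0 -12 0 0 0 0 85;0 0 0 0 0 0 85;0 0 0 0 0 0 85"}}

```text
time_s: 10.6
position: [455.4, -255.6, 215.2]
ee_rot: [-0.0, 0.203, 0.979, 0.0]
force: [0.3, -0.8, -0.0]
finger_gap: 85.0
grip_force: 0.0
```

```bash
python3 - <<'E'
from h import *
np.set_printoptions(precision=2,suppress=True)
w=camera_params('wrist');o=robot.observe(); im=grab_frame('wrist'); cv2.imwrite('pics/w6.png',im)
print(o['position'],proj(w,[[454,-256,76],[454,-256,22]]))
np.save('w6.npy',w,allow_pickle=True)
cv2.imwrite('pics/c6.png',cv2.resize(im[100:290,190:450],None,fx=3,fy=3,interpolation=cv2.INTER_CUBIC))
E
```

```text
[ 455.41 -255.6   215.24] [[315.33 184.93]
 [315.71 170.96]]
```

View pics/c6.png

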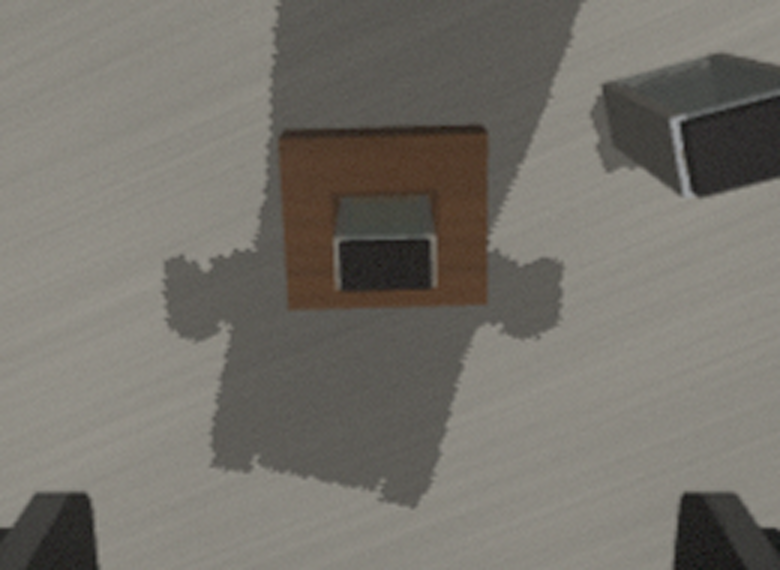

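The cap corners are at crop (340,240), (434,237), (434,290) and (340,292), so its centre is about (318.7,188). The holder is turned about 2° relative to the tool.

```bash
python3 - <<'E'
from h import *
np.set_printoptions(precision=2,suppress=True)
w=np.load('w6.npy',allow_pickle=True).item(); o=robot.observe(); P=o['position'];Rt=rot(o['ee_rot'])
tl=lambda X:Rt.inv().apply(X-P)
f=lambda c:np.c_[190+(np.array(c)[:,0]+.5)/3-.5,100+(np.array(c)[:,1]+.5)/3-.5]
c=tl(plane(w,f([(340,240),(434,237),(434,290),(340,292)]),76)); print('cap',c,c.mean(0))
h=tl(plane(w,f([(281,135),(487,128),(487,302),(290,308)]),22)); print('holder',h,h.mean(0))
for q in(c,h): print(np.degrees(np.arctan2(*(q[1]-q[0])[[0,1]])),np.degrees(np.arctan2(*(q[2]-q[3])[[0,1]])))
E
```

```text
cap [[  6.05 -12.01 139.41]
 [  6.91  15.1  139.42]
 [ -9.09  15.32 139.42]
 [ -9.67 -12.25 139.41]] [ -1.45   1.54 139.42]
holder [[ 28.17 -33.61 193.4 ]
 [ 30.4   34.86 193.44]
 [-30.33  36.7  193.43]
 [-32.45 -32.46 193.39]] [ -1.05   1.37 193.42]
1.8073781415015933 1.199302111805817
1.8671033787642943 1.757659233191498
```

{"name": "apply_moves", "arguments": {"plan": "-1 0 10 0 0 -0.03 80;0 0 20 0 0 0 70;0 0 30 0 0 0 65;0 0 30 0 0 0 65;0 0 30 0 0 0 65;0 0 25 0 0 0 65;0 0 18 0 0 0 65;0 0 9 0 0 0 65;0 0 3 0 0 0 65;0 0 0 0 0 0 65"}}

```text
time_s: 11.65
position: [456.9, -256.4, 40.4]
ee_rot: [0.0, 0.188, 0.982, -0.0]
force: [-1.1, -0.8, -0.5]
finger_gap: 65.0
grip_force: 0.0
```

```bash
python3 - <<'E'
from h import *
np.set_printoptions(precision=2,suppress=True)
o=robot.observe(); im=grab_frame('wrist'); cv2.imwrite('pics/w7.png',im); print(o['position'])
E
```

```text
[ 456.94 -256.38   40.38]
```

View pics/w7.png

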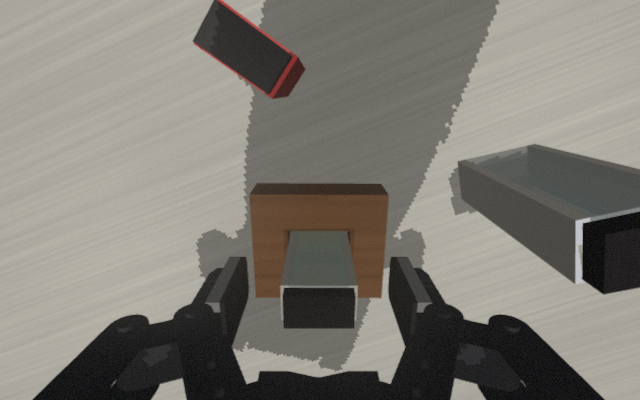

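The cell sits centred between the pads, at (319,300), and square to them. That was my 11th picture, one over the limit of 10, so I'll view no more and rely on numbers from here.

{"name": "apply_moves", "arguments": {"plan": "0 0 0 0 0 0 45;0 0 0 0 0 0 35;0 0 0 0 0 0 26;0 0 0 0 0 0 24;0 0 0 0 0 0 24;0 0 0 0 0 0 24;0 0 0 0 0 0 24", "squeeze": 35}}

```text
time_s: 12.4
position: [457.3, -257.2, 41.2]
ee_rot: [0.001, 0.188, 0.982, -0.0]
force: [-1.0, 0.3, 7.0]
finger_gap: 29.3
grip_force: 36.0
```

{"name": "apply_moves", "arguments": {"plan": "0 0 -4 0 0 0 24;0 0 -6 0 0 0 24;0 0 -10 0 0 0 24;0 0 -15 0 0 0 24;0 0 -20 0 0 0 24;0 0 -25 0 0 0 24;0 0 -25 0 0 0 24;0 0 -25 0 0 0 24;0 0 -20 0 0 0 24;0 0 -15 0 0 0 24;0 0 -5 0 0 0 24;0 0 0 0 0 0 24;0 0 0 0 0 0 24"}}

```text
time_s: 13.7
position: [456.0, -256.2, 209.6]
ee_rot: [-0.001, 0.188, 0.982, 0.0]
force: [0.2, -0.4, -2.0]
finger_gap: 29.4
grip_force: 35.1
```

```bash
python3 - <<'E'
from h import *
np.set_printoptions(precision=2,suppress=True)
o=robot.observe(); P=o['position']; M=rot(o['ee_rot']).as_matrix()
print(P,M,o['q'],o['finger_gap'],o['grip_force'])
print('yaw of -x',np.degrees(np.arctan2(-M[1,0],-M[0,0])))
print(tool(np.array([594.1,-0.3,210])-P))
w=camera_params('wrist'); im=grab_frame('wrist'); cv2.imwrite('pics/w8.png',im)
g=cv2.cvtColor(im,cv2.COLOR_BGR2GRAY)
print('cap region rows',[int(g[r,319]) for r in range(200,345,4)]); print([int(x) for x in g[305,265:375:3]])
E
```

```text
[ 456.02 -256.25  209.58] [[-0.93  0.37 -0.  ]
 [ 0.37  0.93  0.  ]
 [ 0.    0.   -1.  ]] [-0.64  0.11 -0.28  1.19 -0.   -0.26] 29.352987425106523 35.146703124046326
yaw of -x -21.70542118170041
[-33.63 288.87  -0.36]
cap region rows [72, 97, 98, 99, 98, 97, 86, 79, 80, 79, 80, 78, 76, 76, 77, 77, 77, 76, 80, 80, 82, 108, 32, 28, 37, 27, 30, 34, 32, 28, 26, 32, 144, 143, 149, 129, 52]
[29, 33, 29, 40, 41, 29, 33, 30, 31, 34, 37, 33, 34, 25, 25, 31, 34, 24, 27, 30, 29, 28, 28, 36, 25, 35, 28, 32, 31, 32, 108, 33, 36, 34, 31, 29, 28]
```

```bash
python3 - <<'E'
from h import *
np.set_printoptions(precision=2,suppress=True)
w=np.load('w5.npy',allow_pickle=True).item(); im=cv2.imread('pics/w5.png'); g=cv2.cvtColor(im,cv2.COLOR_BGR2GRAY)
def bl(x0,x1,y0,y1,t):
    m=(g[y0:y1,x0:x1]>t); p=np.argwhere(m); return p.mean(0)[::-1]+[x0,y0],len(p)
a,na=bl(313,326,237,250,150); b,nb=bl(360,371,230,241,150); l,nl=bl(338,357,266,279,110)
print(a,na,b,nb,l,nl)
A=plane(w,a,13)[0];B=plane(w,b,13)[0];L=plane(w,l,75)[0]; C=plane(w,[318,127],108)[0]
print(A,B,(A+B)/2,np.degrees(np.arctan2(*(B-A)[:2][::-1])),L,C)
for n,X in(('bolts',(A+B)/2),('lens',L)):
    d=X-C; print(n,np.degrees(np.arctan2(d[1],d[0])),np.hypot(*d[:2]))
E
```

```text
[nan nan] 0 [365.19 234.81] 16 [349.5 276. ] 2
[nan nan nan] [650.99  19.36  13.  ] [nan nan nan] nan [661.5  -12.05  75.  ] [496.5   21.61 108.  ]
bolts nan nan
lens -11.529022367461025 168.3931371051411<stdin>:5: RuntimeWarning: Mean of empty slice.
  ret = um.true_divide(
```

{"name": "apply_moves", "arguments": {"plan": "-1 12 0 0 0 0 24;-3 25 0 0 0 0 24;-4 35 0 0 0 0 24;-4 35 0 0 0 0 24;-5 40 0 0 0 0 24;-5 40 0 0 0 0 24;-4 35 0 0 0 0 24;-4 30 0 0 0 0 24;-3 20 0 0 0 0 24;-1 12 0 0 0 0 24;0 5 0 0 0 0 24;0 0 0 0 0 -0.05 24;0 0 0 0 0 -0.07 24;0 0 0 0 0 -0.05 24;0 0 0 0 0 0 24;0 0 0 0 0 0 24;0 0 0 0 0 0 24"}}

```text
time_s: 15.45
position: [594.8, -1.1, 210.2]
ee_rot: [-0.0, 0.105, 0.994, -0.0]
force: [-0.2, -0.0, -0.7]
finger_gap: 29.0
grip_force: 35.1
```

```bash
python3 - <<'E'
from h import *
np.set_printoptions(precision=2,suppress=True)
w=np.load('w5.npy',allow_pickle=True).item(); im=cv2.imread('pics/w5.png'); g=cv2.cvtColor(im,cv2.COLOR_BGR2GRAY)
def blob(x0,x1,y0,y1):
    s=g[y0:y1,x0:x1].astype(float); s=np.clip(s-90,0,None); yy,xx=np.mgrid[y0:y1,x0:x1]; return np.array([(s*xx).sum(),(s*yy).sum()])/s.sum()
a=blob(314,325,238,249); b=blob(360,371,230,241); A,B=plane(w,[a,b],13); print(a,b,A,B)
u=np.array([np.cos(np.radians(-11.8)),np.sin(np.radians(-11.8))]); n=np.array([-u[1],u[0]])
d=(B-A)[:2]; print('bolt dir - 90',np.degrees(np.arctan2(d[1],d[0]))-90,'sep',np.hypot(*d))
m=(A+B)[:2]/2-[496.4,20.5]; print('bolts along/across',m@u,m@n)
o=robot.observe(); M=rot(o['ee_rot']).as_matrix(); p=o['position'][:2]-[496.4,20.5]
print('tcp along/across',p@u,p@n,'yaw',np.degrees(np.arctan2(-M[1,0],-M[0,0])), 'tilt',M[:,2])
print('to target',tool(np.r_[np.array([496.4,20.5])+100*u,90]-o['position']))
E
```

```text
[318.32 243.51] [365.19 234.99] [638.52 -39.6   13.  ] [651.21  19.28  13.  ]
bolt dir - 90 -12.163899243985284 sep 60.2314046678241
bolts along/across 151.60128665485814 0.3505381703255564
tcp along/across 100.7344006257256 -0.9965172100557017 yaw -12.041767356952894 tilt [-0. -0. -1.]
to target [  0.7    1.01 120.22]
```

The plate bolts put the light axis within about 2 mm of the fingers and give a yaw of about -12°, so the pose is good. I'll lower the cell now.

{"name": "apply_moves", "arguments": {"plan": "0 0 10 0 0 0 24;0 0 20 0 0 0 24;0 0 22 0 0 0 24;0 0 22 0 0 0 24;0 0 18 0 0 0 24;0 0 14 0 0 0 24;0 0 8 0 0 0 24;0 0 4 0 0 0 24;0 0 2 0 0 0 24;0 0 0 0 0 0 24;0 0 0 0 0 0 24;0 0 0 0 0 0 24;0 0 0 0 0 0 24"}}

```text
time_s: 16.75
position: [595.5, -0.7, 90.9]
ee_rot: [0.0, 0.104, 0.995, -0.0]
force: [-0.2, 0.6, -1.2]
finger_gap: 29.3
grip_force: 35.1
```

```bash
python3 - <<'E'
from h import *
np.set_printoptions(precision=2,suppress=True)
o=robot.observe(); print(o['position'],o['force'],o['dq'],o['finger_gap'],o['grip_force'])
w=camera_params('wrist'); im=grab_frame('wrist'); g=cv2.GaussianBlur(cv2.cvtColor(im,cv2.COLOR_BGR2GRAY),(3,3),0)
print('cap centre column',[int(x) for x in g[270:340:2,319]], 'expected cap front/back rows',proj(w,[o['position']+rot(o['ee_rot']).apply([s*7,0,-35]) for s in(1,-1)])[:,1])
# clear-face tops and plug still seated
print('knob expected',proj(w,[[496.4,20.5,130]]))
m=(g[:130,250:400]<60); p=np.argwhere(m); print('dark blob',p.mean(0)[::-1]+[250,0] if len(p) else None,len(p))
E
```

```text
[595.47  -0.73  90.86] [-0.22  0.56 -1.2 ] [-0.  0. -0.  0. -0. -0.] 29.34684788272233 35.128737688064575
cap centre column [78, 78, 77, 78, 77, 77, 86, 101, 39, 23, 22, 23, 26, 29, 25, 28, 28, 27, 27, 27, 27, 26, 26, 26, 25, 28, 28, 26, 43, 46, 41, 21, 49, 69, 69] expected cap front/back rows [293.54 325.09]
knob expected [[314.92   1.88]]
dark blob [317.24  29.45] 3570
```

```bash
python3 -c "
from bench import robot
print(robot.finish_job())"
```

```text
the job is handed in; nothing more can be done
None
```

I handed the job in with the lamp plug seated and released, and the cell held by its frosted faces, still and upright midway in the light path, at about 17 s; no verdict was returned, and I viewed 11 pictures against the limit of 10.

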